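# Register the gel tray in the casting stand and clamp it

### The job

Get the casting stand ready for pouring: slide the white gel tray, standing upright on the black base, away from you into the corner of the two metal stops until it lies flush against both of them. Then turn the clamp knob counterclockwise as far as it goes, so that the steel clamp finger lies over the tray, leave the tray flush and still, and let go. Leave the other things on the bench where they are.

Things in the scene. Friction and masses are not known exactly. Their poses are not given: they have to be found in the camera images.
- stand: Fixed casting stand: black plate, top 20 mm above the bench, x -145 to +105, y -140 to +125 mm. Origin at bench height; seen from the robot x points to the far right, y to the far left, z up (turned about -45 degrees, varying). Two aluminium stops on it, 16 mm high, 8 mm thick: right-hand stop face at x = +70 (y -45 to +68), left-hand stop face at y = +60 (x -40 to +70).
- stop_corner (a point): Inner corner of the two stops, on the plate's top (stand x = +70, y = +60, z = 20 mm). Axes as the stand.
- lamp (a point): Centre of the underside of the stand's flat grey lamp head, 133 mm above the bench (stand x = -12.5, y = +37.5). The head is 65 mm in x, 165 mm in y, 17 mm thick, and overhangs the stops' corner; its 20 mm square column stands at stand x = -12.5, y = +105. An upright tool hits it when pushing the tray home; one leaned back 30 to 40 degrees reaches beneath.
- tray: Loose open white plastic gel tray, 110 mm in its x, 90 mm in its y, 30 mm high, walls and floor 5 mm, 0.2 to 0.35 kg. Origin at the centre of its underside. It starts askew on the base plate, 25 to 60 mm short of each stop. Home, its origin is at x = +15, y = +15 mm, z = 20 mm of the stand, with axes parallel to the stand's.
- clamp (a joint): Turn of the clamp in rad about its upright axis, which stands at x = +98, y = -68 mm of the stand, counterclockwise from above positive; 0 = parked behind the right-hand stop, 1.45 = its end stop, finger over the tray's right-hand corner. It starts between 0 and 0.3 and stays where left.
- clamp_grip (a point): On the clamp's axis at the height to grip, 85 mm above the bench. The black grip bar is 44 mm long, 12 mm wide, 28 mm high (68 to 96 mm above the bench); its length points 50 degrees counterclockwise of this point's x axis, which turns with the clamp (at joint 0 it is parallel to the stand's x).
- finger_tip (a point): Underside of the steel clamp finger near its end, 70 mm from the clamp's axis, 54 mm above the bench. The finger is 13 mm wide, 8 mm thick, and points the same way as the grip bar.
- level: Bystander: round metal bubble level, 30 mm across, 12 mm high, on the base plate behind the left-hand stop. Origin at its underside.
- comb: Bystander: white gel comb lying on the bench beside the stand, 95 mm long, 6 mm high.
- cap: Bystander: orange screw cap, 40 mm across, 14 mm high, on the bench just before the stand.
- jar: Bystander: open glass jar, 66 mm across, 95 mm high, left of the stand.
- rack: Bystander: grey tube rack with white tube lids, 60 x 100 mm, 47 mm high, to the right of the stand.
- media_bottle: Bystander: glass bottle, 80 mm across, 190 mm high, farther left.
- wash_bottle: Bystander: white wash bottle, 68 mm across, 175 mm high, far right.
There are look-alikes about, which are no part of the job. Leave any brown look-alike of the tray alone.

How it is judged:
By the outcome, as a careful person would: the job done as asked, in the order asked, and still so for the second after the job is handed in, with the robot touching nothing.
It also fails if it takes over 72 s, if anything falls off the work surface, if the arm or the gripper's body presses on something with over 40 N, if the wrist force passes 120 N, or if a joint passes its speed limit or range.

### The arm

A 7-joint arm with a two-finger parallel gripper is mounted at the origin on the work surface. World frame = base frame: x ahead of the robot, y to its left, z up, the work surface at z = 0. Lengths are in mm, angles in degrees, forces in N, time in s.
With the tool pointing down it reaches from about 350 to 775 mm from the base axis. Payload 3.1 kg.
Tool frame: the origin (TCP) lies between the finger pads; the fingertips stand 22 mm ahead of it and the grasp point (between the pads) lies 3 mm ahead of it; z points along the fingers, y is the line along which they close (so a half turn about z gives the same grasp; the last joint's range is limited). The gripper opens to 85 mm and grips with 20 to 120 N. Pads are 22 mm wide; open, the fingers measure 114 mm over their backs; the gripper's body (76 mm by 85 mm) begins 54 mm behind the grasp point. The pads swing forward as they close: fully open they stand 13 mm farther back than shut.
Start: joints at [-68.107, 17.813, 0.802, 86.603, -0.252, 75.585, -1.558], TCP at [226.15, 501.371, 253.304] pointing down, gripper open.
Joint ranges: [-154.91, 154.91], [-16.99, 109.72], [-72.82, 74.43], [7.12, 147.25], [-82.49, 262.49], [11.32, 116.49], [-174.64, 174.64]. Speed limits (degrees/s): [159.86, 159.86, 180, 180, 180, 180, 180].

### API

Orientations are given as [roll, pitch, yaw] about the fixed x, y, z axes, in that order (R = Rz(yaw) Ry(pitch) Rx(roll)).
In Python, from station import * gives the robot as it stands.
- The arm moves only by the shell command python3 -m pendant 'ROWS' [FORCE]. ROWS is a JSON object of lists of equal length, an entry for each row: "claw": the finger opening in mm, from 0 to 85.4; "travel": the shift along the world's x, y, z normalised to -1 to 1, where 1 is 0.1 m, a list of three; "turn": the turn about the world's z normalised to -1 to 1, where 1 is 2 pi rad. A call has 1 to 10 rows; each row is the pose to reach, as a shift and turn from the pose commanded when the call began, turning the shorter way round; what a row does not reach only later rows make up. A row lasts 1/10 s, in which the tool goes at most 50 mm and 8.59 degrees, less where a joint would pass 70% of its speed; a pose out of reach is approached as far as the arm can. A call with a number of a shift or a turn outside -1 to 1 is refused whole. A call with a gripper value outside its range is refused whole. The fingers move at their own pace and stop on an object; FORCE is the grip in N (left out, the last holds). Time passes only in rows, so rows that repeat a pose let the fingers close. It gives the time, the measured TCP pose, the force, the opening and the grip force at its end, in the units of the state.
- observe(): the state, without advancing time (a new reading comes with each control period).
- camera(name): name is "scene" or "side" or "wrist"; returns the picture (480x640x3 uint8, red, green, blue); there is no depth.
- camera_model(name): a dict with "camera_matrix" (3x3 intrinsics, pixels), "cam_to_world" (4x4, takes a point from camera to world coordinates); the wrist camera has in their place "tool_from_camera" (4x4, takes a point from camera to tool coordinates, whose origin is the TCP and whose axes are the flange's). Camera axes: x right, y down, z forward; pixel columns grow to the right and rows downward; lengths in mm; the calibration is good to about 2 mm. The wrist camera is an equidistant fisheye: a pixel r from the principal point sees the ray r / f radians off the axis. A picture is of the moment at which its call begins: read the wrist's pose just before it. camera_model takes no time and is no camera call.
- finish_job(): hands the job in; it is judged then, once.
The state is a dict: "t": time; "joints": joint angles; "joint_vel": joint speeds; "effort": joint torques, N m; "ee_pos": TCP position; "tcp_rot": TCP orientation; "wrist_force": force on the tool from outside, world axes, zero at the start; "ft_torque": the same for the moment, N m; "finger_gap": finger opening in mm; "grip_force": force on a finger pad.
Only numpy, scipy, OpenCV 4.12 (cv2) and the standard library are available. Lean on these libraries where they do the work, as an engineer would, in place of code of your own. Each camera call takes 0.05 s, during which the arm holds its last target. There are 200 camera calls.

## Working session

There is one attempt and no reset: what is moved stays moved. The work goes in short steps, Python scripts to look and compute and a shell command to move; the robot and the scene stay as the last step left them, time stands still between calls to the robot, and variables do not carry over. Pictures are saved under pics/ and viewed, at most 10 in all, crops included, and the job is handed in when it is done.

```bash
mkdir -p pics; ls
python3 - <<'E'
from station import *
import cv2, numpy as np
np.set_printoptions(suppress=True,precision=3)
print(observe())
for n in ("scene","side"):
    cv2.imwrite(f"pics/{n}0.png",camera(n)[:,:,::-1]); m=camera_model(n); print(n,m["camera_matrix"],m["cam_to_world"])
print(camera_model("wrist"))
E
```

```text
pics
{'t': 0.0, 'joints': array([-68.106,  17.86 ,   0.801,  86.693,  -0.251,  75.581,  -1.562]), 'joint_vel': array([ 0.018, -0.042,  0.006,  0.058,  0.054,  0.107,  0.018]), 'effort': array([ -0.   , -37.991,   0.146, -23.059,   0.012,   0.013,   0.   ]), 'ee_pos': array([225.894, 500.736, 252.215]), 'tcp_rot': array([-179.867,    0.006,  155.719]), 'wrist_force': array([-0.226, -0.089, -0.202]), 'ft_torque': array([-0.041,  0.083,  0.006]), 'grip_force': 0.0, 'finger_gap': 85.31812248970213}
scene [[488.819   0.    329.841]
 [  0.    488.819 233.027]
 [  0.      0.      1.   ]] [[  -0.851    0.431   -0.301  921.006]
 [   0.525    0.71    -0.468  577.619]
 [   0.012   -0.557   -0.831 1091.227]
 [   0.       0.       0.       1.   ]]
side [[449.763   0.    317.677]
 [  0.    449.763 237.441]
 [  0.      0.      1.   ]] [[ -0.99   -0.11    0.083 486.746]
 [ -0.137   0.724  -0.676 671.275]
 [  0.014  -0.681  -0.732 820.739]
 [  0.      0.      0.      1.   ]]
{'camera_matrix': array([[371.648,   0.   , 316.727],
       [  0.   , 371.648, 242.373],
       [  0.   ,   0.   ,   1.   ]]), 'tool_from_camera': array([[  -0.001,   -0.947,   -0.322,   83.613],
       [   1.   ,   -0.001,    0.   ,   -0.56 ],
       [  -0.   ,   -0.322,    0.947, -121.913],
       [   0.   ,    0.   ,    0.   ,    1.   ]])}
```

View pics/scene0.png

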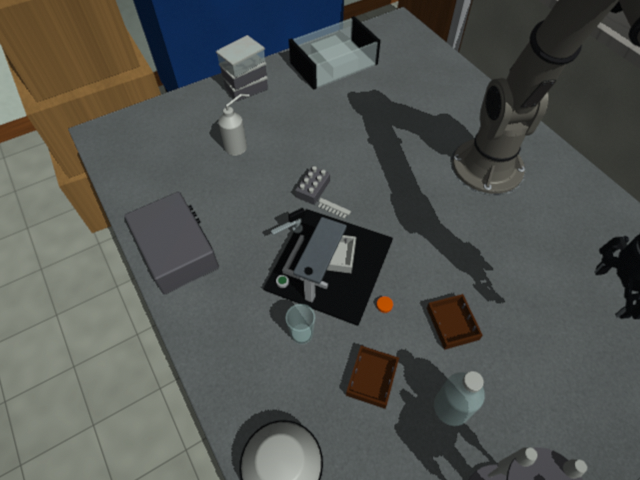

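View pics/side0.png

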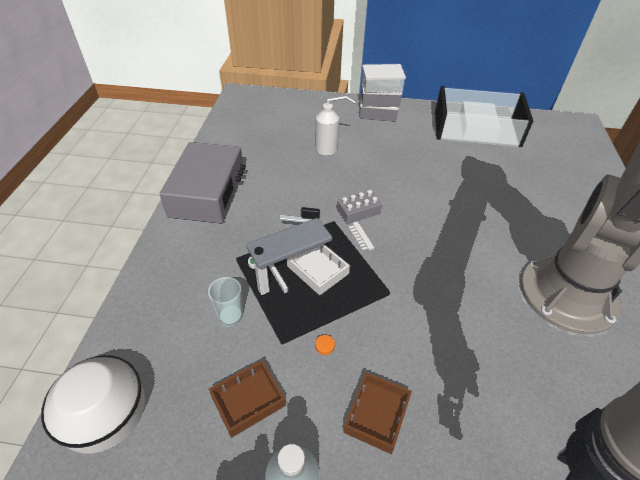

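Scene shows the white tray at (344,254), under the grey lamp (320,250) on the black plate. The side view shows it at (319,268). Candidates: the white tray (scene 344,254), which matches the description, and the brown look-alikes (454,320) and (372,377), which I leave alone. Next, enlarged crops.

Run:
```python
import cv2
a=cv2.imread("pics/scene0.png")[200:328,258:402]; b=cv2.imread("pics/side0.png")[200:342,228:392]
def grid(a,x0,y0,s):
    o=cv2.resize(a,None,fx=s,fy=s,interpolation=cv2.INTER_CUBIC)
    o=cv2.convertScaleAbs(o,alpha=1.3,beta=15)
    for x in range((x0//20+1)*20,x0+a.shape[1],20): cv2.line(o,(int((x-x0+.5)*s),0),(int((x-x0+.5)*s),8),(0,0,255),1);cv2.putText(o,str(x),(int((x-x0)*s)-10,20),0,.4,(0,0,255),1)
    for y in range((y0//20+1)*20,y0+a.shape[0],20): cv2.line(o,(0,int((y-y0+.5)*s)),(8,int((y-y0+.5)*s)),(0,0,255),1);cv2.putText(o,str(y),(10,int((y-y0)*s)+5),0,.4,(0,0,255),1)
    return o
cv2.imwrite("pics/sceneC.png",grid(a,258,200,4.6)); cv2.imwrite("pics/sideC.png",grid(b,228,200,4.2))
```

```text
(no output)
```

View pics/sceneC.png

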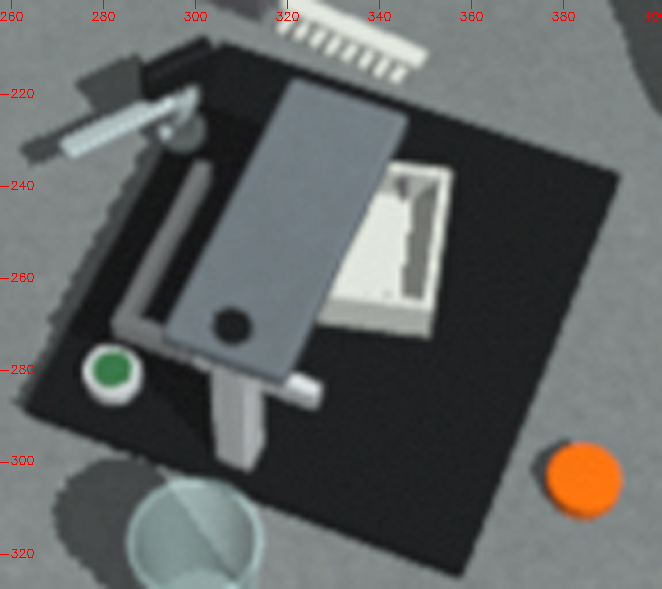

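View pics/sideC.png

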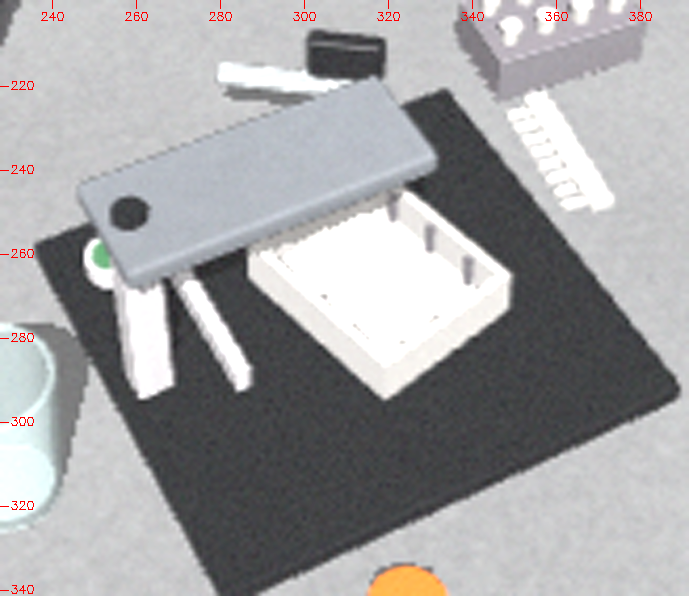

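```bash
cat > h.py <<'E'
import numpy as np, cv2
from scipy.optimize import least_squares
from station import *
np.set_printoptions(suppress=True,precision=2)
M={n:camera_model(n) for n in("scene","side")}
def proj(n,P):
    m=M[n];T=np.linalg.inv(np.array(m["cam_to_world"]));K=np.array(m["camera_matrix"])
    p=(T[:3,:3]@np.atleast_2d(P).T+T[:3,3:]);q=K@p;return (q[:2]/q[2]).T
def tri(obs):
    return (r:=least_squares(lambda P:np.concatenate([proj(n,P)[0]-u for n,u in obs]),[500,0,50])).x, np.abs(r.fun).max()
def place(p,L):
    L=np.atleast_2d(np.array(L,float));c,s=np.cos(p[2]),np.sin(p[2])
    return np.c_[p[0]+c*L[:,0]-s*L[:,1],p[1]+s*L[:,0]+c*L[:,1],L[:,2]]
def fit(obs,p0):
    f=lambda p:np.concatenate([(proj(n,place(p,l))[0]-u) for n,l,u in obs])
    return least_squares(f,p0,x_scale=[100,100,1],loss='soft_l1')
E
cat > m1.py <<'E'
from h import *
S=[("scene",(-145,-140,20),(391.5,238)),("scene",(-145,125,20),(358,325)),("scene",(105,125,20),(262,288.5)),
("side",(-145,-140,20),(389,293)),("side",(-145,125,20),(281,342)),("side",(105,125,20),(237,258.5)),("side",(105,-140,20),(334,221))]
r=fit(S,[550,0,-.8]);s=r.x;print("stand",s,np.degrees(s[2]));print(r.fun.reshape(-1,2) if len(r.fun)==14 else r.fun)
T=[("scene",(-55,-45,30),(355.5,236.5)),("scene",(-55,45,30),(351.5,265.5)),("scene",(-55,45,0),(351,272.5)),
("side",(-55,45,30),(319.5,286)),("side",(-55,45,0),(319.5,294.5)),("side",(-55,-45,30),(349,264)),("side",(55,45,30),(287,257)),("side",(-55,-45,0),(349,272))]
T=[(n,(a,b,c+20),u) for n,(a,b,c),u in T]
r=fit(T,[500,0,-.8]);t=r.x;print("tray",t,np.degrees(t[2]));print(r.fun.reshape(-1,2))
c,q=np.cos(s[2]),np.sin(s[2]);R=np.array([[c,-q],[q,c]])
loc=lambda P:R.T@(np.array(P)[:2]-s[:2])
print("tray in stand",loc(t),np.degrees(t[2]-s[2]))
for k,a,b in [("rim front",(351.5,265.5),(319.5,286)),("rim right",(355.5,236.5),(349,264)),("lampA",(321,217),(318,219)),("lampB",(347,225.5),(332,236)),("lampC",(293,273),(246,243)),("finger tip",(272,232),(280.5,217)),("plateA",(391.5,238),(389,293))]:
    P,e=tri([("scene",a),("side",b)]);print(k,P,"err",e,"stand",loc(P))
print("knob",place(s,(98,-68,96)), [proj(n,place(s,(98,-68,96))) for n in M])
print("axes x",R[:,0],"y",R[:,1])
np.save("s.npy",s)
E
python3 m1.py
```

```text
stand [597.04  37.14  -0.94] -53.94988564651275
[[ 1.72 -0.48]
 [ 0.03 -0.33]
 [ 0.35 -0.42]
 [ 0.95 -0.42]
 [-1.18  0.8 ]
 [-2.56 -0.66]
 [-0.39 -0.21]]
tray [563.99  30.33  -0.69] -39.49990792707731
[[-0.35 -0.97]
 [-0.27  0.27]
 [-0.34 -0.73]
 [ 0.3   0.31]
 [ 0.05  0.1 ]
 [ 0.56  0.42]
 [-0.47 -0.05]
 [-0.32  0.84]]
tray in stand [-13.94 -30.73] 14.449977719435442
rim front [550.55 101.52  53.28] err 0.11899928061217224 stand [-79.41   0.29]
rim right [494.72  34.62  54.64] err 0.5434937402773414 stand [-58.18 -84.21]
lampA [570.65  -8.93 140.98] err 0.18865065821501048 stand [ 21.72 -48.45]
lampB [534.84  49.65 153.79] err 0.9283542039950703 stand [-46.71 -42.93]
lampC [703.51  92.07 150.16] err 1.2643395046340515 stand [ 18.25 118.4 ]
finger tip [671.11 -84.11  58.82] err 0.21871035390438465 stand [141.62 -11.48]
plateA [399.6   67.33  12.07] err 0.08400043478275165 stand [-140.6  -141.87]
knob [[599.74 -82.11  96.  ]] [array([[296.2 , 211.93]]), array([[309.56, 209.65]])]
axes x [ 0.59 -0.81] y [0.81 0.59]
```

Run:
```python
from h import *
s=np.load("s.npy")
def ray(n,u,z):
    m=M[n];T=np.array(m["cam_to_world"]);d=T[:3,:3]@np.linalg.inv(m["camera_matrix"])@[*u,1];return T[:3,3]+d*(z-T[2,3])/d[2]
c,q=np.cos(s[2]),np.sin(s[2]);R=np.array([[c,-q],[q,c]])
for k,u,z in [("comb a",(353,224),3),("comb b",(373,249),3),("rack front-left bottom",(348,223),0),("rack right bottom",(380,212),0),("rack left top",(338,202),47)]:
    P=ray("side",u,z);print(k,P,R.T@(P[:2]-s[:2]))
for k,l in [("A",(-30,-160,50)),("B",(-30,-90,50)),("C",(-160,-10,50)),("D",(-97,15,50)),("knob",(98,-68,85)),("lamp",(-12.5,37.5,133)),("D2",(62,-87,50))]: print(k,place(s,l)[0])
```

```text
comb a [ 496.53 -143.12    3.  ] [  86.59 -187.35]
comb b [441.22 -65.3    3.  ] [  -8.88 -186.27]
rack front-left bottom [ 509.6  -147.76   -0.  ] [  98.04 -179.51]
rack right bottom [ 429.8  -201.26    0.  ] [  94.33 -275.51]
rack left top [ 540.28 -171.78   47.  ] [ 135.52 -168.84]
A [450.03 -32.76  50.  ]
B [506.62   8.44  50.  ]
C [494.8  160.62  50.  ]
D [552.09 124.4   50.  ]
knob [599.74 -82.11  85.  ]
lamp [620.01  69.32 133.  ]
D2 [563.19 -64.18  50.  ]
```

```bash
python3 -m pendant '{"claw":[85.4,85.4,85.4],"travel":[[0.19,-0.45,0],[0.37,-0.89,0],[0.37,-0.89,0]],"turn":[-0.02,-0.04,-0.04]}'
python3 -m pendant '{"claw":[85.4,85.4,85.4],"travel":[[0.19,-0.45,0],[0.37,-0.89,0],[0.37,-0.89,0]],"turn":[-0.02,-0.04,-0.04]}'
for i in 1 2; do python3 -m pendant '{"claw":[85.4,85.4,85.4],"travel":[[0.19,-0.45,0],[0.37,-0.89,0],[0.37,-0.89,0]],"turn":[0,0,0]}'; done
```

```text
t: 0.4
ee_pos: [267.5, 405.0, 252.6]
tcp_rot: [-179.8, 0.3, 140.6]
wrist_force: [1.8, 0.3, -0.5]
finger_gap: 85.7
grip_force: 0.0
t: 0.7
ee_pos: [303.6, 316.7, 253.1]
tcp_rot: [-179.9, 0.2, 126.2]
wrist_force: [0.4, 0.2, 0.5]
finger_gap: 85.1
grip_force: 0.0
t: 1.0
ee_pos: [339.9, 228.2, 253.3]
tcp_rot: [-180.0, 0.2, 126.3]
wrist_force: [0.5, 0.9, -0.5]
finger_gap: 85.4
grip_force: 0.0
t: 1.3
ee_pos: [376.5, 139.4, 253.5]
tcp_rot: [-180.0, 0.2, 126.3]
wrist_force: [-0.2, 0.7, 0.5]
finger_gap: 85.4
grip_force: 0.0
```

```bash
for i in 1 2; do python3 -m pendant '{"claw":[85.4,85.4,85.4],"travel":[[0.19,-0.45,0],[0.38,-0.86,0],[0.38,-0.86,0]],"turn":[0,0,0]}'; done
python3 - <<'E'
from station import *
import cv2
o=observe();print(o["ee_pos"],o["tcp_rot"]);im=camera("wrist")[:,:,::-1]
cv2.imwrite("pics/w1.png",im)
E
```

```text
t: 1.6
ee_pos: [414.3, 53.8, 253.7]
tcp_rot: [-180.0, 0.2, 126.3]
wrist_force: [0.6, 0.2, -0.3]
finger_gap: 85.3
grip_force: 0.0
t: 1.9
ee_pos: [451.8, -32.3, 253.7]
tcp_rot: [-179.9, 0.3, 126.4]
wrist_force: [-0.0, 0.7, 0.7]
finger_gap: 85.3
grip_force: 0.0
[451.83330926 -32.26514591 253.65853208] [-179.94095127    0.28672014  126.36158025]
```

View pics/w1.png

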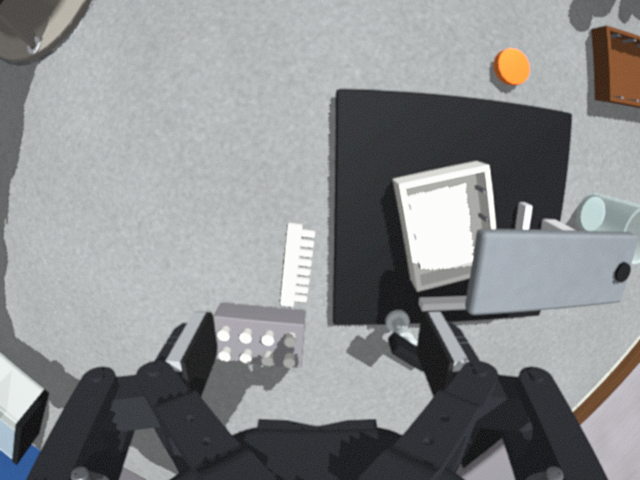

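Wrist view, with plate corners at (338,90), (571,114) and (335,325), tray rim corners at (393,181), (489,162) and (415,290), and the knob at about (400,340). I'll fit all the views together.

```bash
cat >> h.py <<'E'
from scipy.spatial.transform import Rotation as Ro
W=camera_model("wrist")
def setwrist(pos,rpy):
    T=np.eye(4);T[:3,:3]=Ro.from_euler('xyz',rpy,degrees=True).as_matrix();T[:3,3]=pos
    M["wrist"]=dict(T=np.linalg.inv(T@np.array(W["tool_from_camera"])))
_p=proj
def proj(n,P):
    if n!="wrist": return _p(n,P)
    T=M[n]["T"];K=np.array(W["camera_matrix"]);p=(T[:3,:3]@np.atleast_2d(P).T+T[:3,3:]).T
    th=np.arctan2(np.hypot(p[:,0],p[:,1]),p[:,2]);ph=np.arctan2(p[:,1],p[:,0])
    return np.c_[K[0,2]+K[0,0]*th*np.cos(ph),K[1,2]+K[0,0]*th*np.sin(ph)]
E
sed -i 's/^S=\[/setwrist([451.83,-32.27,253.66],[-179.94,.29,126.36])\nS=[("wrist",(-145,-140,20),(337.5,89.5)),("wrist",(-145,125,20),(571.5,113.5)),("wrist",(105,-140,20),(334.5,325)),/; s/^T=\[/T=[("wrist",(-55,-45,30),(393,180.5)),("wrist",(-55,45,30),(489,161.5)),("wrist",(55,-45,30),(415.5,290)),/; s/==14/%2==0/' m1.py; sed -i 's/for n in M\]/for n in M],tri([("wrist",(393,180.5)),("side",(349,264))]),tri([("wrist",(489,161.5)),("side",(319.5,286))])/;s/^print("knob",/print("knob",/' m1.py
python3 m1.py | grep -v lamp
```

```text
File "m1.py", line 8
    T=[("wrist",(-55,-45,30),(393,180.5)),("wrist",(-55,45,30),(489,161.5)),("wrist",(55,-45,30),(415.5,290)),(n,(a,b,c+20),u) for n,(a,b,c),u in T]
       ^^^^^^^^^^^^^^^^^^^^^^^^^^^^^^^^^^^^^^^^^^^^^^^^^^^^^^^^^^^^^^^^^^^^^^^^^^^^^^^^^^^^^^^^^^^^^^^^^^^^^^^^^^^^^^^^^^^^^^^
SyntaxError: did you forget parentheses around the comprehension target?
```

```bash
sed -i '8s/.*/T=[(n,(a,b,c+20),u) for n,(a,b,c),u in T]/' m1.py
python3 m1.py
```

```text
stand [598.24  35.86  -0.94] -53.623595982026245
[[-0.18 -0.99]
 [ 1.84 -0.86]
 [-0.37  0.51]
 [ 0.87 -0.97]
 [-0.29 -0.72]
 [-0.18 -0.3 ]
 [ 0.52 -1.36]
 [-1.12  0.26]
 [-3.05 -0.84]
 [-1.16 -0.74]]
tray [563.12  32.06  -0.69] -39.80694658639259
[[ 3.85  1.92]
 [-2.35  1.73]
 [-0.32 -0.38]
 [ 0.39 -0.53]
 [ 0.3   0.72]
 [ 0.22 -0.29]
 [ 0.42  1.01]
 [ 0.17  0.8 ]
 [ 0.86  1.19]
 [-0.2   0.45]
 [-0.02  1.61]]
tray in stand [-17.77 -30.54] 13.816649395633656
rim front [550.55 101.52  53.28] err 0.11899928061217224 stand [-81.15   0.54]
rim right [494.72  34.62  54.64] err 0.5434937402773414 stand [-60.4  -84.08]
lampA [570.65  -8.93 140.98] err 0.18865065821501048 stand [ 19.7  -48.78]
lampB [534.84  49.65 153.79] err 0.9283542039950703 stand [-48.7  -42.87]
lampC [703.51  92.07 150.16] err 1.2643395046340515 stand [ 17.17 118.09]
finger tip [671.11 -84.11  58.82] err 0.21871035390438465 stand [139.81 -12.49]
plateA [399.6   67.33  12.07] err 0.08400043478275165 stand [-143.15 -141.27]
knob [[601.62 -83.37  96.  ]] [array([[295.3 , 211.89]]), array([[308.85, 209.19]]), array([[412.87, 359.1 ]])] (array([489.25,  31.61,  49.14]), np.float64(2.141421297306408)) (array([548.87, 103.67,  54.4 ]), np.float64(0.7171314721380213))
axes x [ 0.59 -0.81] y [0.81 0.59]
```

```bash
python3 -m pendant '{"claw":[85.4,85.4,85.4],"travel":[[0,0,-0.5],[0,-0.02,-1],[0,-0.02,-1]],"turn":[0,0,0]}'
python3 -m pendant '{"claw":[85.4,85.4,85.4,85.4],"travel":[[0,0,-0.4],[0,0,-0.8],[0,0,-1],[0,0,-1]],"turn":[0,0,0,0]}'
```

```text
t: 2.25
ee_pos: [443.6, -25.9, 147.2]
tcp_rot: [-179.3, -0.6, 127.1]
wrist_force: [-2.0, -0.7, 0.2]
finger_gap: 85.5
grip_force: 0.0
t: 2.65
ee_pos: [449.2, -26.5, 52.4]
tcp_rot: [-179.8, -0.2, 127.1]
wrist_force: [0.3, 0.1, 0.0]
finger_gap: 85.5
grip_force: 0.0
```

```bash
python3 -m pendant '{"claw":[85.4,85.4,85.4,85.4,85.4,85.4,85.4,85.4],"travel":[[0,0,-0.05],[0.04,0.03,-0.05],[0.08,0.06,-0.05],[0.12,0.09,-0.05],[0.16,0.12,-0.05],[0.2,0.15,-0.05],[0.24,0.18,-0.05],[0.24,0.18,-0.05]],"turn":[-0.0017,-0.0017,-0.0017,-0.0017,-0.0017,-0.0017,-0.0017,-0.0017]}'
python3 - <<'E'
from station import *
import cv2
cv2.imwrite("pics/s2.png",cv2.resize(camera("side")[170:350,200:420,::-1],None,fx=3,fy=3))
E
```

```text
t: 3.45
ee_pos: [473.8, -10.7, 48.5]
tcp_rot: [-179.9, -0.1, 126.3]
wrist_force: [-2.4, -1.1, 3.5]
finger_gap: 85.6
grip_force: 2.0
```

View pics/s2.png

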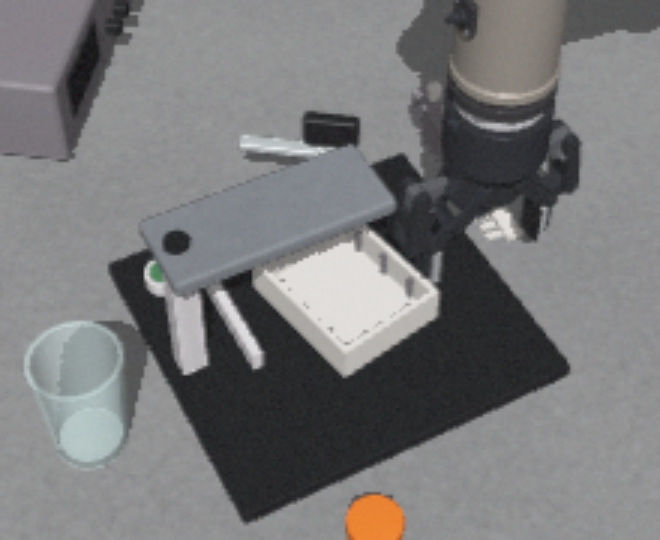

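The side view shows the finger back at the tray's near-right wall, with the knuckles passing clear below the lamp. I'll keep pushing.

```bash
python3 -m pendant '{"claw":[85.4,85.4,85.4,85.4,85.4,85.4,85.4,85.4],"travel":[[0.04,0.03,0],[0.08,0.06,0],[0.12,0.09,0],[0.15,0.11,0],[0.18,0.13,0],[0.21,0.155,0],[0.24,0.18,0],[0.24,0.18,0]],"turn":[0,0,0,0,0,0,0,0]}'
python3 - <<'E'
from station import *
import cv2
cv2.imwrite("pics/s3.png",cv2.resize(camera("side")[200:330,220:380,::-1],None,fx=4.5,fy=4.5,interpolation=cv2.INTER_CUBIC))
E
```

```text
t: 4.3
ee_pos: [484.5, -2.6, 43.5]
tcp_rot: [-178.4, -0.4, 125.7]
wrist_force: [-15.6, -15.8, -10.8]
finger_gap: 85.5
grip_force: 1.0
```

View pics/s3.png

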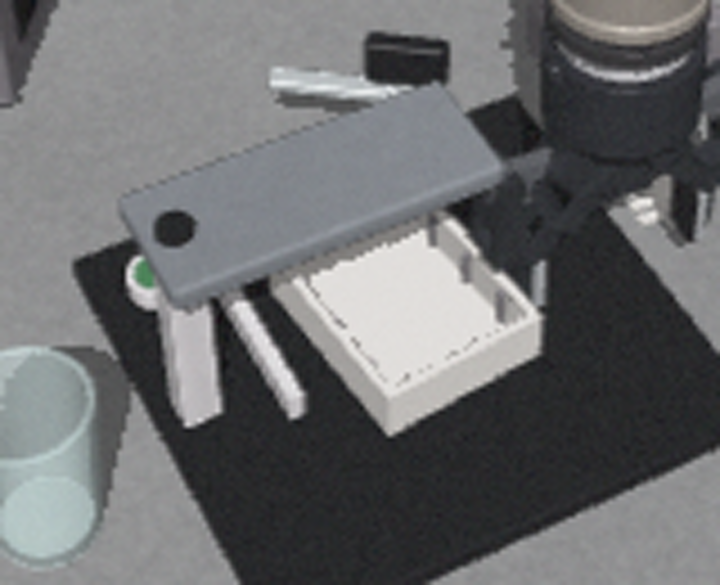

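```bash
python3 -m pendant '{"claw":[85.4,85.4,85.4],"travel":[[-0.12,-0.09,0],[-0.2,-0.15,0],[-0.2,-0.15,0]],"turn":[0,0,0]}'
python3 - <<'E'
from h import *
a=np.array([473.8,-10.7,48.5]);y=np.array([.806,.592,0]);x=np.array([.592,-.806,0])
for nm,u in [("knuckle topleft (425,185)",(425,185)),("tip low(432,280)?",(432,280)),("(405,205)",(405,205)),("right knuckle outer (577,160)",(577,160)),("right tip back (550,200)",(550,215))]:
    px=np.array(u)/3+[200,170]
    for dx in(-12,12):
        f=lambda q:proj("side",a+x*dx+y*q[0]+[0,0,q[1]])[0]-px
        print(nm,dx,least_squares(f,[60,30]).x)
E
```

```text
t: 4.65
ee_pos: [478.0, -8.1, 48.5]
tcp_rot: [180.0, 0.0, 126.2]
wrist_force: [-0.1, 0.1, 0.1]
finger_gap: 85.6
grip_force: 0.0
knuckle topleft (425,185) -12 [ 60.89 107.79]
knuckle topleft (425,185) 12 [44.9 77.7]
tip low(432,280)? -12 [48.14 -0.73]
tip low(432,280)? 12 [ 31.56 -35.74]
(405,205) -12 [76.   95.31]
(405,205) 12 [60.69 64.66]
right knuckle outer (577,160) -12 [-70.9   70.26]
right knuckle outer (577,160) 12 [-92.87  38.47]
right tip back (550,200) -12 [-54.58  18.65]
right tip back (550,200) 12 [-75.81 -15.47]
```

```bash
python3 -m pendant '{"claw":[85.4,85.4,85.4,85.4],"travel":[[-0.04,-0.03,-0.05],[-0.04,-0.03,-0.16],[-0.04,-0.03,-0.16],[-0.04,-0.03,-0.16]],"turn":[0,0,0,0]}'
python3 -m pendant '{"claw":[85.4,85.4,85.4,85.4],"travel":[[0.04,0.03,0],[0.08,0.06,0],[0.12,0.09,0],[0.12,0.09,0]],"turn":[0,0,0,0]}'
```

```text
t: 5.05
ee_pos: [474.2, -10.2, 31.8]
tcp_rot: [-180.0, -0.0, 126.4]
wrist_force: [0.2, 0.3, -1.1]
finger_gap: 85.5
grip_force: 0.0
t: 5.45
ee_pos: [487.0, -0.9, 32.4]
tcp_rot: [180.0, 0.0, 126.4]
wrist_force: [-0.1, -0.1, -0.7]
finger_gap: 85.3
grip_force: 0.0
```

```bash
python3 -m pendant '{"claw":[85.4,85.4,85.4,85.4],"travel":[[0.03,0.02,0],[0.06,0.045,0],[0.08,0.06,0],[0.08,0.06,0]],"turn":[0,0,0,0]}'
python3 -m pendant '{"claw":[85.4,85.4,85.4,85.4],"travel":[[0.03,0.02,0],[0.06,0.045,0],[0.08,0.06,0],[0.08,0.06,0]],"turn":[0,0,0,0]}'
```

```text
t: 5.85
ee_pos: [494.7, 4.9, 32.3]
tcp_rot: [180.0, 0.0, 126.3]
wrist_force: [-0.3, 0.1, -0.2]
finger_gap: 85.6
grip_force: 0.0
t: 6.25
ee_pos: [502.9, 10.9, 32.3]
tcp_rot: [179.9, 0.0, 126.3]
wrist_force: [-0.4, 0.6, -0.2]
finger_gap: 85.4
grip_force: 0.0
```

```bash
python3 -m pendant '{"claw":[85.4,85.4,85.4],"travel":[[-0.3,-0.22,0],[-0.6,-0.44,0],[-0.6,-0.44,0.2]],"turn":[0,0,0]}'
python3 - <<'E'
from h import *
R=np.array([[.592,.806],[-.806,.592]]);o=np.array([597.7,36.3])
def ray(n,u,z):
    m=M[n];T=np.array(m["cam_to_world"]);d=T[:3,:3]@np.linalg.inv(m["camera_matrix"])@[*u,1];return T[:3,3]+d*(z-T[2,3])/d[2]
for k,n,u,z in [("cap","side",(325,344),14),("jar","side",(226,290),95),("jarb","side",(230,315),5),("cap","scene",(384,303),14)]:
    print(k,R.T@(ray(n,u,z)[:2]-o))
w=lambda p:o+R@p
print("P",w([-165,-5]),"end",w([-97,10]))
cv2.imwrite("pics/s4.png",cv2.resize(camera("side")[200:330,220:380,::-1],None,fx=4.5,fy=4.5,interpolation=cv2.INTER_CUBIC))
E
```

```text
t: 6.55
ee_pos: [434.4, -36.6, 49.8]
tcp_rot: [-179.4, -0.4, 125.9]
wrist_force: [-0.5, 0.7, -0.3]
finger_gap: 85.0
grip_force: 0.0
cap [-187.21   45.52]
jar [-29.89 184.86]
jarb [-27.76 187.91]
cap [-183.9   46.4]
P [495.99 166.33] end [548.34 120.4 ]
```

View pics/s4.png

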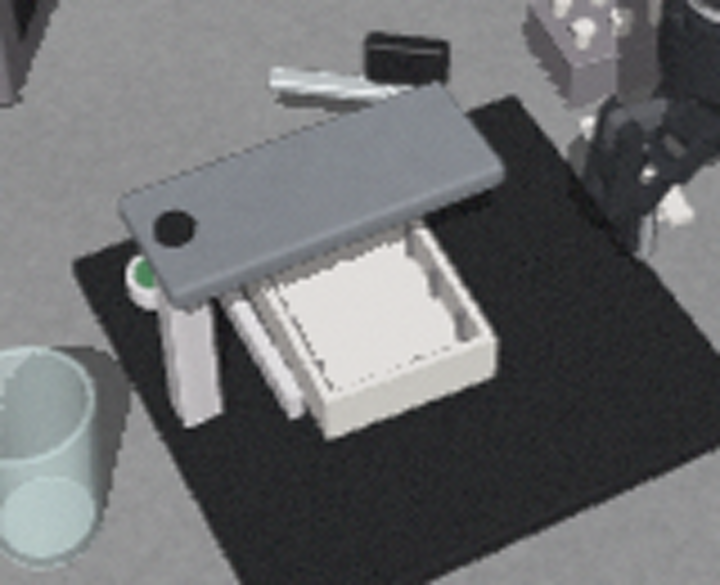

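The side view shows the tray now almost parallel to the left stop and close to it. The remaining push is mainly along +x, so I'm moving round to the other side.

```bash
python3 -m pendant '{"claw":[85.4,85.4,85.4,85.4],"travel":[[-0.16,0.31,0.1],[-0.32,0.62,0.2],[-0.49,0.93,0.2],[-0.49,0.93,0.2]],"turn":[-0.02,-0.04,-0.06,-0.08]}'
python3 -m pendant '{"claw":[85.4,85.4,85.4,85.4],"travel":[[0.12,0.13,0],[0.25,0.26,0],[0.38,0.4,0],[0.51,0.53,0]],"turn":[-0.02,-0.04,-0.06,-0.08]}'
python3 -m pendant '{"claw":[85.4,85.4,85.4,85.4,85.4],"travel":[[0.12,0.13,0],[0.25,0.26,0],[0.38,0.4,0],[0.51,0.53,0],[0.51,0.53,0]],"turn":[-0.02,-0.04,-0.06,-0.08,-0.09]}'
```

```text
t: 7.0
ee_pos: [391.9, 64.8, 72.4]
tcp_rot: [180.0, -0.2, 97.7]
wrist_force: [0.3, 0.3, -0.4]
finger_gap: 85.3
grip_force: 0.0
t: 7.4
ee_pos: [446.0, 114.1, 72.7]
tcp_rot: [179.9, -0.1, 68.5]
wrist_force: [-0.2, -0.6, -0.2]
finger_gap: 85.4
grip_force: 0.0
t: 7.9
ee_pos: [498.2, 169.2, 72.5]
tcp_rot: [179.9, -0.3, 36.4]
wrist_force: [0.7, 0.1, 0.4]
finger_gap: 85.6
grip_force: 0.0
```

```bash
python3 -m pendant '{"claw":[85.4,85.4,85.4],"travel":[[0.04,0.03,-0.2],[0.09,0.065,-0.4],[0.09,0.065,-0.4]],"turn":[0,0,0]}'
python3 -m pendant '{"claw":[85.4,85.4,85.4,85.4,85.4,85.4],"travel":[[0.08,-0.11,0],[0.16,-0.22,0],[0.2,-0.27,0],[0.24,-0.32,0],[0.27,-0.37,0],[0.27,-0.37,0]],"turn":[0,0,0,0,0,0]}'
python3 -m pendant '{"claw":[85.4,85.4,85.4,85.4],"travel":[[0.03,-0.04,0],[0.06,-0.08,0],[0.08,-0.11,0],[0.08,-0.11,0]],"turn":[0,0,0,0]}'
```

```text
t: 8.2
ee_pos: [503.4, 173.1, 30.2]
tcp_rot: [-180.0, 0.2, 36.4]
wrist_force: [0.4, 0.0, -0.8]
finger_gap: 85.5
grip_force: 0.0
t: 8.8
ee_pos: [531.7, 133.8, 32.6]
tcp_rot: [180.0, -0.0, 36.2]
wrist_force: [0.1, 0.4, 0.7]
finger_gap: 85.5
grip_force: 0.0
t: 9.2
ee_pos: [539.5, 123.0, 32.3]
tcp_rot: [179.9, 0.0, 36.3]
wrist_force: [-0.5, 0.2, -0.4]
finger_gap: 85.4
grip_force: 0.0
```

```bash
for i in 1 2 3; do python3 -m pendant '{"claw":[85.4,85.4,85.4],"travel":[[0.015,-0.02,0],[0.025,-0.032,0],[0.025,-0.032,0]],"turn":[0,0,0]}' | egrep 'ee_pos|wrist|rot'; done
```

```text
ee_pos: [541.8, 120.4, 32.2]
tcp_rot: [180.0, 0.0, 36.3]
wrist_force: [-0.0, 0.5, -0.7]
ee_pos: [544.4, 116.8, 32.3]
tcp_rot: [179.9, 0.0, 36.3]
wrist_force: [-0.2, 0.1, -0.1]
ee_pos: [545.1, 116.3, 32.4]
tcp_rot: [-179.7, 0.1, 36.4]
wrist_force: [-5.6, 3.8, 4.7]
```

```bash
python3 -m pendant '{"claw":[85.4,85.4,85.4],"travel":[[0.006,-0.008,0],[0.009,-0.012,0],[0.009,-0.012,0]],"turn":[0,0,0]}' | egrep 'ee_pos|wrist|rot'
python3 - <<'E'
from station import *
import cv2
cv2.imwrite("pics/s5.png",cv2.resize(camera("side")[200:330,220:380,::-1],None,fx=4.5,fy=4.5,interpolation=cv2.INTER_CUBIC))
cv2.imwrite("pics/sc5.png",cv2.resize(camera("scene")[200:328,258:402,::-1],None,fx=4.6,fy=4.6,interpolation=cv2.INTER_CUBIC))
E
```

```text
ee_pos: [545.1, 116.2, 32.4]
tcp_rot: [-179.6, 0.1, 36.4]
wrist_force: [-7.8, 5.4, 6.9]
```

```bash
python3 -m pendant '{"claw":[85.4,85.4,85.4],"travel":[[-0.17,0.24,0],[-0.35,0.48,0],[-0.35,0.48,0.4]],"turn":[0,0,0]}'
python3 -m pendant '{"claw":[85.4,85.4,85.4,85.4],"travel":[[-0.15,-0.13,0],[-0.3,-0.26,0],[-0.45,-0.4,0],[-0.6,-0.53,0]],"turn":[0.02,0.04,0.06,0.08]}'
python3 -m pendant '{"claw":[85.4,85.4,85.4,85.4],"travel":[[-0.14,-0.13,0],[-0.28,-0.26,0],[-0.42,-0.4,0],[-0.56,-0.53,0]],"turn":[0.02,0.04,0.06,0.08]}'
python3 -m pendant '{"claw":[85.4,85.4,85.4,85.4],"travel":[[0.1,-0.19,0],[0.2,-0.37,0],[0.4,-0.7,0],[0.4,-0.7,0]],"turn":[0.02,0.04,0.06,0.09]}'
```

```text
t: 10.8
ee_pos: [505.5, 165.3, 67.7]
tcp_rot: [-179.6, 0.7, 36.7]
wrist_force: [0.1, 1.1, -0.5]
finger_gap: 85.2
grip_force: 0.0
t: 11.2
ee_pos: [452.8, 106.8, 72.7]
tcp_rot: [179.9, -0.0, 65.4]
wrist_force: [0.4, 0.5, 0.4]
finger_gap: 85.3
grip_force: 0.0
t: 11.6
ee_pos: [396.7, 53.7, 72.6]
tcp_rot: [179.9, 0.0, 94.1]
wrist_force: [0.0, -0.1, -0.0]
finger_gap: 85.2
grip_force: 0.0
t: 12.0
ee_pos: [440.2, -21.2, 73.5]
tcp_rot: [179.8, 0.4, 124.0]
wrist_force: [0.0, -0.0, 0.6]
finger_gap: 85.7
grip_force: 0.0
```

View pics/s5.png

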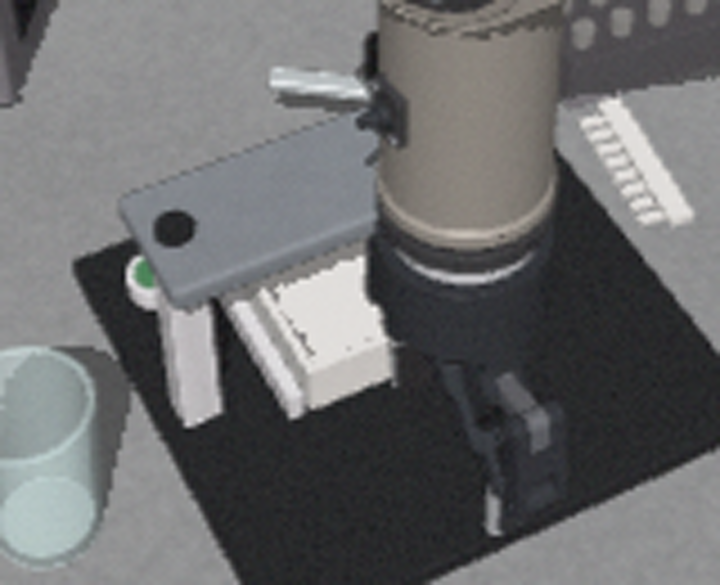

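The side view shows the tray's front corner level with the end of the left stop (crop ~(300,413)), and a sliver of a gap still to close towards it.

```bash
python3 -m pendant '{"claw":[85.4,85.4,85.4,85.4],"travel":[[0.18,-0.25,0],[0.37,-0.51,0],[0.37,-0.51,-0.2],[0.37,-0.51,-0.41]],"turn":[0,0,0,0]}'
python3 -m pendant '{"claw":[85.4,85.4,85.4,85.4,85.4,85.4],"travel":[[0.1,0.07,0],[0.2,0.15,0],[0.3,0.22,0],[0.4,0.3,0],[0.48,0.35,0],[0.48,0.35,0]],"turn":[0,0,0,0,0,0]}'
```

```text
t: 12.4
ee_pos: [475.6, -68.6, 31.8]
tcp_rot: [179.9, 0.2, 123.9]
wrist_force: [-0.3, 0.5, -0.4]
finger_gap: 85.5
grip_force: 0.0
t: 13.0
ee_pos: [523.4, -29.2, 31.6]
tcp_rot: [179.9, 0.0, 124.3]
wrist_force: [0.2, -1.1, -0.2]
finger_gap: 85.8
grip_force: 0.0
```

```bash
python3 -m pendant '{"claw":[85.4,85.4],"travel":[[0.03,0.02,0],[0.03,0.02,0]],"turn":[0.006,0.006]}'|egrep 'ee_pos|wrist|rot'
for i in 1 2; do python3 -m pendant '{"claw":[85.4,85.4,85.4],"travel":[[0.015,0.01,0],[0.025,0.018,0],[0.025,0.018,0]],"turn":[0,0,0]}' | egrep 'ee_pos|wrist|rot'; done
```

```text
ee_pos: [524.6, -29.0, 31.3]
tcp_rot: [-180.0, 0.0, 126.3]
wrist_force: [0.1, 1.1, -0.3]
ee_pos: [527.1, -27.2, 31.3]
tcp_rot: [180.0, -0.0, 126.3]
wrist_force: [-0.2, 0.1, 0.9]
ee_pos: [529.8, -25.1, 31.3]
tcp_rot: [180.0, 0.0, 126.3]
wrist_force: [0.1, 0.2, -0.1]
```

```bash
for i in 1 2; do python3 -m pendant '{"claw":[85.4,85.4,85.4],"travel":[[0.008,0.006,0],[0.016,0.012,0],[0.016,0.012,0]],"turn":[0,0,0]}' | egrep 'ee_pos|wrist|rot'; done
```

```text
ee_pos: [530.5, -24.6, 31.2]
tcp_rot: [-179.9, -0.0, 126.2]
wrist_force: [-2.2, -1.0, 1.9]
ee_pos: [532.7, -23.0, 31.2]
tcp_rot: [-180.0, 0.0, 126.3]
wrist_force: [-2.2, -1.4, 0.4]
```

```bash
for i in 1 2; do python3 -m pendant '{"claw":[85.4,85.4,85.4],"travel":[[0.008,0.006,0],[0.012,0.009,0],[0.012,0.009,0]],"turn":[0,0,0]}' | egrep 'ee_pos|wrist|rot'; done
```

```text
ee_pos: [532.7, -22.9, 31.3]
tcp_rot: [-179.9, -0.1, 126.2]
wrist_force: [-4.2, -2.3, 4.4]
ee_pos: [532.7, -22.9, 31.4]
tcp_rot: [-179.7, -0.1, 126.2]
wrist_force: [-8.4, -3.7, 6.9]
```

```bash
python3 -m pendant '{"claw":[85.4,85.4,85.4,85.4],"travel":[[-0.1,-0.08,0],[-0.3,-0.22,0],[-0.48,-0.35,0.3],[-0.48,-0.35,0.6]],"turn":[0,0,0,0]}'|egrep 'ee_pos|wrist|rot'
python3 -m pendant '{"claw":[85.4,85.4],"travel":[[0,0,0],[0,0,0]],"turn":[0,0]}'|egrep 'ee_pos|wrist|rot'
python3 - <<'E'
from station import *
import cv2, numpy as np
o=observe();print(o["ee_pos"],o["tcp_rot"])
C=cv2.INTER_CUBIC
w=camera("wrist")[:,:,::-1];s=camera("side")[:,:,::-1];c=camera("scene")[:,:,::-1]
for n,i in zip(("w6","s6","c6"),(w,s,c)): cv2.imwrite(f"pics/{n}.png",i)
a=cv2.resize(s[225:300,270:370],(400,300),interpolation=C);b=cv2.resize(c[225:300,270:370],(400,300),interpolation=C)
cv2.imwrite("pics/mix6.png",np.hstack([np.vstack([a,b]),cv2.resize(w[60:360,320:520],(400,600),interpolation=C)]))
E
```

```text
ee_pos: [483.7, -58.2, 90.9]
tcp_rot: [-179.8, -0.1, 126.0]
wrist_force: [1.2, 0.4, 0.2]
ee_pos: [488.3, -55.6, 92.0]
tcp_rot: [179.8, 0.1, 126.3]
wrist_force: [0.0, 0.0, 0.9]
[488.33225159 -55.58078185  92.04348403] [1.79803092e+02 7.69408382e-02 1.26299021e+02]
```

View pics/mix6.png

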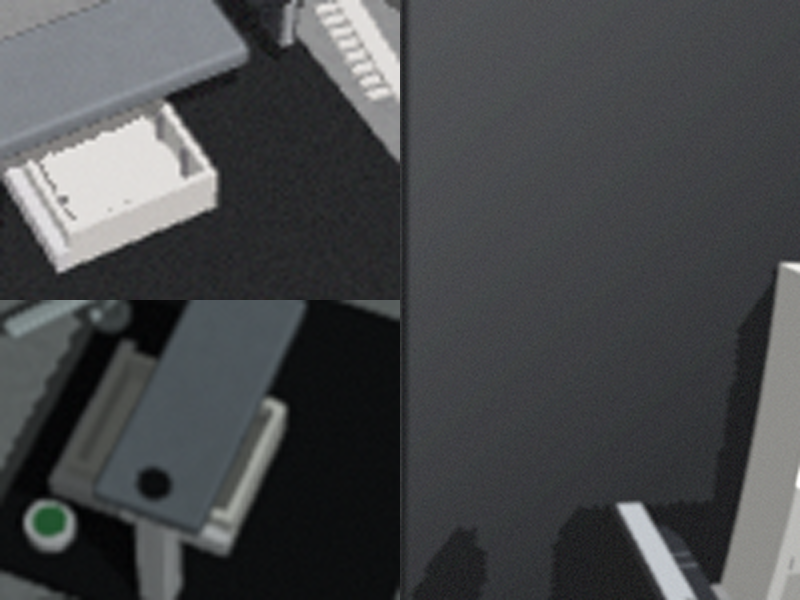

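The side crop shows the tray's front face coplanar with the left stop's end and no gap along that stop. The scene crop shows the tray's far wall against the right stop. Both pushes also ended on firm resistance at the home distance, so I'm going on to the knob.

```bash
python3 -m pendant '{"claw":[50,50,50,50,50],"travel":[[0,0,0.4],[0,0,0.8],[0,0,1],[0.2,-0.05,1],[0.5,-0.12,1]],"turn":[-0.02,-0.04,-0.065,-0.09,-0.11]}' 40 |egrep 'ee_pos|wrist|rot'
python3 -m pendant '{"claw":[50,50,50,50,50,50,50,50,50,50],"travel":[[0.2,-0.05,0],[0.4,-0.1,0],[0.63,-0.15,0],[0.63,-0.15,0],[0.63,-0.15,0],[0.63,-0.15,0],[0.63,-0.15,0],[0.63,-0.15,0],[0.63,-0.15,0],[0.63,-0.15,0]],"turn":[-0.023,-0.046,-0.07,-0.093,-0.116,-0.14,-0.163,-0.186,-0.21,-0.233]}'
python3 - <<'E'
from h import *
s=cv2.imread("pics/s6.png");c=cv2.imread("pics/c6.png")
# black bar of knob in side picture 6: dark blob off the plate
for n,im,b in(("side",cv2.imread("pics/side0.png"),(200,222,295,326)),):
    g=im[b[0]:b[1],b[2]:b[3]].max(2);m=(g<60).astype(np.uint8)
    k,l,st,ce=cv2.connectedComponentsWithStats(m)
    for i in range(1,k):
        if st[i,4]>20: print(n,st[i]+[b[2],b[0],0,0,0],ce[i]+[b[2],b[0]])
o=observe();print(o["ee_pos"],o["tcp_rot"]);setwrist(o["ee_pos"],o["tcp_rot"]);w=camera("wrist")[:,:,::-1];cv2.imwrite("pics/w7.png",w)
for L in((98,-68,96),(98,-68,85)):
    for p in ((598.24,35.86,-.936),): print(proj("side",place(p,L)),proj("wrist",place(p,L)))
E
```

```text
ee_pos: [537.1, -67.1, 191.3]
tcp_rot: [-180.0, -0.1, 86.4]
wrist_force: [0.8, 0.4, -0.5]
t: 17.25
ee_pos: [599.9, -82.5, 189.6]
tcp_rot: [-180.0, 0.1, 2.5]
wrist_force: [-0.4, 0.2, -0.1]
finger_gap: 50.1
grip_force: 0.0
side [302 208  18  11 153] [310.18 213.03]
[599.89 -82.54 189.65] [-180.      0.13    2.47]
[[308.85 209.19]] [[318.15 252.83]]
[[308.85 212.59]] [[318.09 246.89]]
```

```bash
python3 -m pendant '{"claw":[50,50,50,50],"travel":[[0,0,-0.4],[0,0,-0.7],[0,0,-0.85],[0,0,-0.99]],"turn":[0,0,-0.008,-0.008]}' 
python3 -m pendant '{"claw":[8,8,8,8,8],"travel":[[0,0,0],[0,0,0],[0,0,0],[0,0,0],[0,0,0]],"turn":[0,0,0,0,0]}' 40
```

```text
t: 17.7
ee_pos: [599.3, -82.5, 89.7]
tcp_rot: [-180.0, 0.2, 0.1]
wrist_force: [0.1, -0.3, 0.7]
finger_gap: 50.5
grip_force: 0.0
t: 18.2
ee_pos: [600.8, -84.1, 93.3]
tcp_rot: [179.9, -0.1, -0.1]
wrist_force: [0.8, -2.3, 0.1]
finger_gap: 11.3
grip_force: 43.2
```

```bash
python3 -m pendant '{"claw":[8,8,8,8,8,8,8,8,8,8],"travel":[[0,0,0],[0,0,0],[0,0,0],[0,0,0],[0,0,0],[0,0,0],[0,0,0],[0,0,0],[0,0,0],[0,0,0]],"turn":[0.02,0.04,0.06,0.08,0.1,0.12,0.14,0.16,0.18,0.2]}' 40
python3 -m pendant '{"claw":[8,8,8,8],"travel":[[0,0,0],[0,0,0],[0,0,0],[0,0,0]],"turn":[0.01,0.015,0.018,0.018]}' 40
python3 -c "
from station import *
o=observe();print(o['ft_torque'],o['tcp_rot'])"
```

```text
t: 19.2
ee_pos: [600.7, -84.1, 93.3]
tcp_rot: [179.9, 0.0, 72.1]
wrist_force: [1.3, -2.0, 0.3]
finger_gap: 11.5
grip_force: 43.3
t: 19.6
ee_pos: [600.7, -84.1, 93.3]
tcp_rot: [179.9, 0.0, 78.4]
wrist_force: [0.4, -3.0, 3.6]
finger_gap: 11.1
grip_force: 43.8
[-0.41880115  0.06234733  0.07434984] [1.79889917e+02 4.78713491e-02 7.83556622e+01]
```

```bash
for i in 1 2 3; do python3 -m pendant '{"claw":[8,8,8],"travel":[[0,0,0],[0,0,0],[0,0,0]],"turn":[0.004,0.006,0.006]}' 40 | egrep 'rot|force'
python3 -c "
from station import *
o=observe();print(o['ft_torque'])"; done
```

```text
tcp_rot: [179.9, 0.0, 80.4]
wrist_force: [-0.3, -2.7, 5.7]
grip_force: 45.0
[-0.42944931  0.08310076 -0.58869999]
tcp_rot: [179.9, -0.0, 82.4]
wrist_force: [-0.5, -2.8, 6.0]
grip_force: 57.7
[-0.41314673  0.06265382 -1.29548054]
tcp_rot: [179.9, -0.1, 84.4]
wrist_force: [-0.2, -0.8, 5.3]
grip_force: 75.0
[-0.36972316  0.10805116 -1.80937344]
```

```bash
python3 -m pendant '{"claw":[8,45,45,45,45,45],"travel":[[0,0,0],[0,0,0],[0,0,0],[0,0,0],[0,0,0],[0,0,0]],"turn":[-0.006,-0.006,-0.006,-0.006,-0.006,-0.006]}' 40
python3 -m pendant '{"claw":[45,45,45,45,45],"travel":[[0,0,0.2],[0,0,0.5],[0,0,1],[0,0,1],[0,0,1]],"turn":[0,0,0,0,0]}'
for i in 1 2; do python3 -m pendant '{"claw":[45,45,45,45],"travel":[[-0.4,-0.15,0.2],[-0.8,-0.3,0.2],[-0.8,-0.3,0.2],[-0.8,-0.3,0.2]],"turn":[0,0,0,0]}'|grep ee_pos; done
python3 - <<'E'
from h import *
s=camera("side")[:,:,::-1];c=camera("scene")[:,:,::-1];cv2.imwrite("pics/s8.png",s);cv2.imwrite("pics/c8.png",c)
p=(597.7,36.3,np.radians(-53.7))
for nm,L in [("tipTop",(98+70*np.cos(np.radians(133)),-68+70*np.sin(np.radians(133)),62)),("tray -55,-45 rim",(-40,-30,50)),("-55,45",(-40,60,50)),("barA",(98+18*np.cos(np.radians(133)),-68+18*np.sin(np.radians(133)),96)),("barB",(98-18*np.cos(np.radians(133)),-68-18*np.sin(np.radians(133)),96))]:
  for n,im in(("side",s),("scene",c)):
    u=proj(n,place(p,L))[0];i=np.round(u).astype(int);print(nm,n,u,im[i[1],i[0]])
# change of the tray between before and after the clamp turn
for n,a,b,(y0,y1,x0,x1) in(("side",cv2.imread("pics/s6.png"),s,(235,300,265,330)),("scene",cv2.imread("pics/c6.png"),c,(245,290,315,350))):
    d=cv2.absdiff(a,np.ascontiguousarray(b))[y0:y1,x0:x1].max(2);print(n,"diff>40:",(d>40).sum(),"of",d.size)
    A=cv2.cvtColor(a,6)[y0:y1,x0:x1].astype(np.float32);B=cv2.cvtColor(np.ascontiguousarray(b),6)[y0:y1,x0:x1].astype(np.float32);print(cv2.phaseCorrelate(A,B))
g=cv2.cvtColor(np.ascontiguousarray(s),6)[200:240,285:335]
for r in g[::2]: print(''.join(" .:-=+*#%@"[v*9//255] for v in r))
E
```

```text
t: 21.1
ee_pos: [600.0, -82.6, 92.0]
tcp_rot: [-180.0, -0.0, 82.8]
wrist_force: [0.7, 0.3, 0.1]
finger_gap: 44.6
grip_force: 0.0
t: 21.6
ee_pos: [601.0, -83.5, 193.9]
tcp_rot: [179.8, -0.0, 82.7]
wrist_force: [-0.6, 0.3, -0.8]
finger_gap: 45.0
grip_force: 0.0
ee_pos: [518.5, -112.9, 210.9]
ee_pos: [440.6, -142.4, 232.1]
tipTop side [298.99 240.04] [139 132 128]
tipTop scene [305.27 241.05] [64 64 58]
tray -55,-45 rim side [322.95 268.46] [208 212 214]
tray -55,-45 rim scene [340.6  251.11] [65 67 66]
-55,45 side [286.   283.78] [158 160 161]
-55,45 scene [327.02 280.55] [107 111 108]
barA side [306.53 214.42] [43 44 41]
barA scene [297.95 217.33] [16 15 14]
barB side [311.64 204.39] [39 34 36]
barB scene [293.35 206.54] [14 15 14]
side diff>40: 0 of 4225
((-0.02290948103178181, -0.01351002798366352), 0.9912091749317852)
scene diff>40: 0 of 1575
((-0.049389953503535367, 0.5049164175079213), 0.9965980185402764)
                                                  
                                                  
                                                  
                        
[... 209 characters left out ...]
                     
                                                  
                                                  
                                                  
                                                  
                                                  
                                                  
                                                  
                                                  
                                                  
                                                  
                                                  
                                                  <stdin>:12: RuntimeWarning: overflow encountered in scalar multiply
```

```bash
python3 -c "
from station import *
print(finish_job())"
```

```text
the job is handed in; nothing more can be done
None
```

I handed the job in at about 22 s with the arm clear: the tray looks flush against both stops, and the clamp knob is turned counterclockwise to its end stop. On the way, the gripper pressed the lamp once at about 25 N, under the 40 N limit. Later images show the tray did not move while the clamp turned; I judged the clamp's final position by the resistance at its end stop and a few pixel checks rather than by a last look.

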